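# Square up an award disc in the engraving vice

## Task

The brass award disc lies loose in the engraving vice with its flat edge pointing the wrong way. With light fingertip pressure on its face, turn it in the bed until its flat lies flush along the black alignment bar; then push the blue jaw up by its red grip until it nips the disc there with about 10 N (on top of what it takes to slide the jaw), and let go. Go gently: never press on the disc or squeeze it with more than 15 N, and leave the gift box, pencil and scissors where they lie.

Things in the scene. Friction and masses are not known exactly. Their poses are not given: they have to be found in the camera images.
- vice: Engraving vice fixed to the bench: aluminium bed, 215 mm (x) by 152 mm (y), top 20 mm above the bench. Origin: its underside, on the centre line. The black alignment bar lies across it at x = 60 to 76 mm, 128 mm long, 13 mm above the bed. Low side rails, 5 mm above the bed, run from x = -44 to 60 mm, inner faces at y = -53.5 and 53.5 mm. The blue jaw slides at the -x end.
- disc: Loose brass disc, 0.5 kg, 100 mm across, 8 mm thick, one flat 60 mm long, 40 mm from its centre; at least 90 mm wide everywhere. Origin: centre of the round, underside; x points from there square to the flat; face 28 mm above the bench. A matt film on the face grips, the bed is slick: fingertips pressed on it with 7 to 11 N (less slips) carry it along. Squared up, its x is the vice's x.
- flat_left (a point): Point on the disc's flat, at mid-thickness, 25 mm to the +y side of the middle of the flat (disc axes).
- flat_right (a point): Point on the disc's flat, at mid-thickness, 25 mm to the -y side of the middle of the flat (disc axes).
- bar_face (a point): Middle of the alignment bar's face that looks towards the disc, 4 mm above the bed; axes as the vice's: x points into the bar (away from the disc), y along the bar. The bar's face is the plane x = 0 here.
- jaw (a joint): Travel of the blue V jaw along the vice's +x, towards the bar, in m: 0 fully open, 0.042 fully forward. Friction: it takes about 8 N to slide it and it stays where left. It meets a disc lying flush against the bar in mid-bed at about 0.036, and keeps more than half of the squeeze it was pushed with. The V opens 120 degrees towards the disc; its top is 15 mm above the bed.
- jaw_grip (a point): Middle of the red upright grip plate on the jaw, 50 mm above the bench: 12 mm thick along x, 34 mm wide along y, top at 64 mm above the bench, foot at 35 mm. Axes as the vice's. It moves with the jaw. Its back (-x side) is free.
- gift_box: Open red box 85 x 110 x 32 mm, loose on the bench beside the vice; leave it. Origin: centre of its underside.
- pencil: Orange pencil 170 mm long, loose on the bench beyond the alignment bar; leave it. Origin: mid-length, underside; its x runs along it.
- scissors: Scissors with blue handles, about 150 mm long, loose on the bench beside the vice; leave them. Origin: near the pivot, underside.
Mind the look-alikes: they are no part of the job. What is meant by the disc is not green, and is the smaller of those in its own colour.

How it is judged:
On the way:
1. the flat lies flush against the alignment bar, the jaw not yet against the disc (x of each of flat_left, flat_right in the frame of bar_face above -0.0015 m and contact force between jaw and disc below 0.05 N and value of joint jaw below 0.032 m), for 0.2 s.
At the end, for the whole second after the job is handed in: Both marked points of the disc's flat lie within 1.5 mm of the alignment bar's face, the disc lies flat on the bed and is still, and the blue jaw bears on it with more than 3 N (x of each of flat_left, flat_right in the frame of bar_face above -0.0015 m and contact force between jaw and disc above 3 N and linear speed of disc below 0.01 m/s and angle between disc's own z axis and vertical below 0.05 rad); the robot touches nothing.
It fails at once if the fingers press on the disc with over 16 N (contact force between the fingers and disc above 16 N).
It fails at once if the jaw squeezes the disc with over 16 N (contact force between jaw and disc above 16 N).
It fails at once if the gift box, pencil or scissors are moved by more than 20 mm (distance of any of gift_box, pencil, scissors from where it was at the start of the episode above 0.02 m).
It also fails if it takes over 72 s, if anything falls off the work surface, if the arm or the gripper's body presses on something with over 40 N, if the wrist force passes 120 N, or if a joint passes its speed limit or range.

## Robot

A 6-joint arm with a two-finger parallel gripper is mounted at the origin on the work surface. World frame = base frame: x ahead of the robot, y to its left, z up, the work surface at z = 0. Lengths are in m, angles in rad, forces in N, time in s.
With the tool pointing down it reaches from about 0.325 to 0.775 m from the base axis. Payload 5.5 kg.
Tool frame: the origin (TCP) lies at the very end of the fingers, on their centre line; the grasp point (between the pads) lies behind it (robot.hold_point_z is the z of the grasp point in the tool frame, in m); z points along the fingers, y is the direction in which the jaws open and shut (so a half turn about z gives the same grasp; the last joint's range is limited). The gripper opens to 88 mm and grips with 3 to 60 N. Pads are 20 mm wide; open, the fingers measure 115 mm over their backs; the gripper's body (75 mm by 178 mm) begins 61 mm behind the grasp point.
Start: joints at [-1.318, 0.091, 1.231, -0, 1.82, -0.057], TCP at [0.183, -0.571, 0.223] pointing down, gripper open.
Joint ranges: [-2.87, 2.87], [-0.86, 2.18], [0.17, 2.46], [-1.51, 4.65], [0.06, 2.69], [-2.65, 2.65]. Speed limits (rad/s): [2.57, 2.57, 3.01, 3.14, 3.14, 3.14].

## Interface

Orientations are given as a unit quaternion [x, y, z, w].
In Python, from workcell import robot gives the robot as it stands.
- The arm moves only by the tool apply_moves, never from a script. Its argument "steps" is a list of rows, each a list of 7 numbers: the shift along the tool's x, y, z in cm, then the turn, a rotation vector about the tool's x, y, z in degrees, then the opening, from -1 (shut) to 1 (fully open), so that 0 is half open. A call has 1 to 20 rows; each row is the pose to reach, as a shift and turn from the pose measured when the call began, along the tool's axes at that moment; what a row does not reach only later rows make up. A row lasts 1/10 s, in which the tool goes at most 50 mm and 8.59 degrees, less where a joint would pass 70% of its speed; a pose out of reach is approached as far as the arm can. A call with a gripper value outside its range is refused whole. The fingers move at their own pace and stop on an object; "grip_force" is the grip in N (left out, the last holds). Time passes only in rows, so rows that repeat a pose let the fingers close. It gives the time, the measured TCP pose, the force and the opening at its end, in the units of the state.
- robot.sense(): the state, without advancing time (a new reading comes with each control period).
- robot.capture(name): name is "scene" or "top" or "wrist"; returns a dict with "frame" (384x512x3 uint8, red, green, blue), "camera_matrix" (3x3 intrinsics, pixels), "R" (3x3) and "t" (3): a world point X has camera coordinates R X + t. Camera axes: x right, y down, z forward; pixel columns grow to the right and rows downward; lengths in m; the calibration is good to about 2 mm. A picture is of the moment at which its call begins. There is no depth.
- robot.close_job(): hands the job in, once; it reports no verdict.
The state is a dict: "time_s": time; "qpos": joint angles; "qd": joint speeds; "joint_torque": joint torques, N m; "position": TCP position; "tcp_rot": TCP orientation; "ft_force": force on the tool from outside, world axes, zero at the start; "torque": the same for the moment, N m; "gripper_width": opening from 0.0 (shut) to 1.0 (fully open).
Only numpy, scipy, OpenCV 4.12 (cv2) and the standard library are available. Lean on these libraries where they do the work, as an engineer would, in place of code of your own. Each camera call takes 0.05 s, during which the arm holds its last target.

## Working session

There is one attempt and no reset: what is moved stays moved. The work goes in short steps, Python scripts to look and compute and a tool call to move; the robot and the scene stay as the last step left them, time stands still between calls to the robot, and variables do not carry over. Pictures are saved under pics/ and viewed, and the job is handed in when it is done.

Besides the shell and the picture viewer there is one more tool, called after "Call:" as name([rows], argument=value, ...), one row to a line, values as JSON. apply_moves: Moves the arm, as the interface text tells. Its arguments: {"type":"object","properties":{"steps":{"type":"array"},"grip_force":{"type":"number"}},"required":["steps"]}

```bash
mkdir -p pics; ls; python3 - <<'E'
from workcell import robot
import cv2
for n in ("scene","top","wrist"):
    c=robot.capture(n); cv2.imwrite(f"pics/{n}0.png",c["frame"][:,:,::-1])
    print(n,c["camera_matrix"].round(1).tolist(),c["R"].round(3).tolist(),c["t"].round(3).tolist())
print(robot.sense(), robot.hold_point_z)
E
```

```text
pics
scene [[397.2, 0.0, 255.5], [0.0, 397.2, 192.8], [0.0, 0.0, 1.0]] [[0.851, 0.525, 0.001], [0.297, -0.48, -0.826], [-0.433, 0.703, -0.564]] [-0.474, -0.071, 1.061]
top [[479.2, 0.0, 263.7], [0.0, 479.2, 193.6], [0.0, 0.0, 1.0]] [[0.005, -1.0, -0.027], [-0.995, -0.002, -0.097], [0.097, 0.027, -0.995]] [0.092, 0.513, 1.248]
wrist [[285.1, 0.0, 254.7], [0.0, 285.1, 192.8], [0.0, 0.0, 1.0]] [[0.304, -0.953, -0.002], [-0.91, -0.291, 0.296], [-0.282, -0.088, -0.955]] [-0.6, -0.034, 0.393]
{'time_s': 0.15, 'qpos': array([-1.31769564e+00,  9.17369368e-02,  1.23158222e+00, -1.38610596e-05,
        1.81980993e+00, -5.67217309e-02]), 'qd': array([ 3.07282880e-04, -2.14013494e-03, -2.94031818e-03, -8.38503025e-05,
       -1.99548570e-04,  5.35900278e-05]), 'joint_torque': array([ 2.22519273e-03, -4.47046030e+01, -4.06908596e+01,  6.99795317e-02,
        2.74700951e-02, -1.11390609e-04]), 'position': array([ 0.18286036, -0.57122687,  0.22175135]), 'tcp_rot': array([ 9.88025205e-01,  1.54290645e-01, -8.19953414e-05, -7.63857597e-04]), 'ft_force': array([ 0.18825078,  0.2263272 , -0.77417685]), 'torque': array([-0.02249509, -0.01955411,  0.01279902]), 'gripper_width': 0.9965953780313681} -0.0187
```

View pics/top0.png

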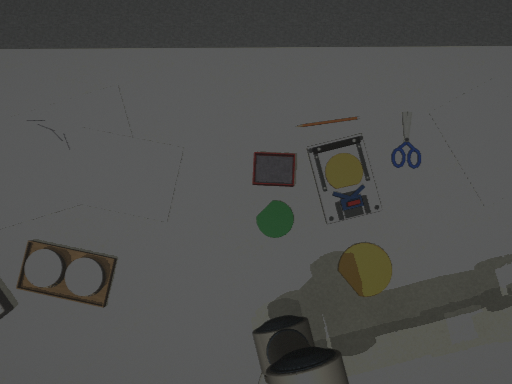

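View pics/scene0.png

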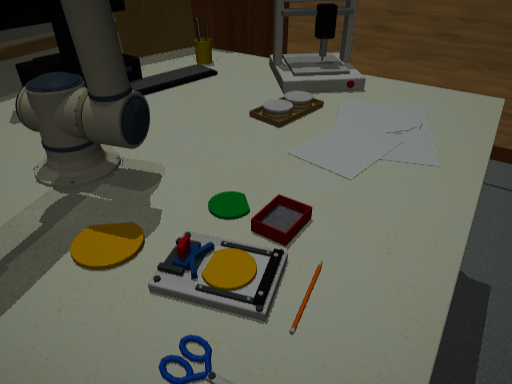

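```bash
python3 - <<'E'
import cv2
im=cv2.imread("pics/top0.png")
cv2.imwrite("pics/top0_crop.png",cv2.resize(im[120:300,180:420],None,fx=3.2,fy=3.2,interpolation=cv2.INTER_CUBIC))
E
```

```text
(no output)
```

View pics/top0_crop.png

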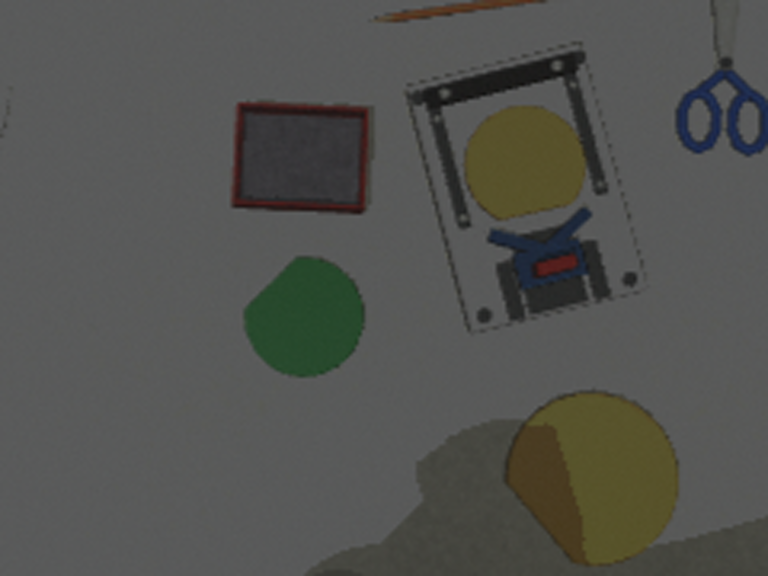

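View pics/wrist0.png

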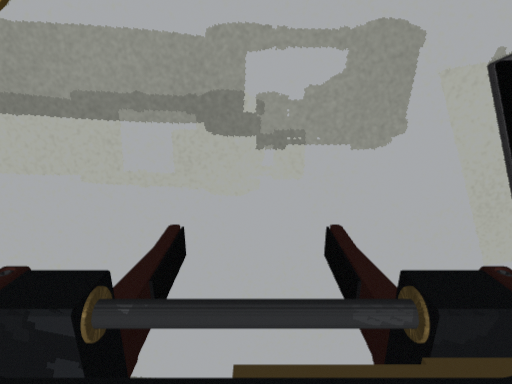

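Candidates for the disc in the top view are yellow in the vice at (345,170), larger yellow on the bench at (365,270), and green at (276,219). I choose the smaller yellow one, lying in the vice. The crop shows its flat facing the jaw, so it needs roughly a half turn.

```bash
cat > h.py <<'E'
import numpy as np, cv2
from workcell import robot
def ray(c,uv,z):
    uv=np.asarray(uv,float).reshape(-1,2)
    K=c["camera_matrix"];R=c["R"];t=c["t"]
    d=(R.T@np.linalg.inv(K)@np.c_[uv,np.ones(len(uv))].T).T
    o=-R.T@t
    return o+d*((z-o[2])/d[:,2])[:,None]
def proj(c,X):
    X=np.asarray(X,float).reshape(-1,3); p=(c["R"]@X.T).T+c["t"]; p=(c["camera_matrix"]@p.T).T
    return p[:,:2]/p[:,2:]
def hsv(c): 
    f=c["frame"].astype(float); f=np.clip(f*min(1,1)*1.0,0,255).astype(np.uint8)
    return cv2.cvtColor(f,cv2.COLOR_RGB2HSV)
def blobs(m,amin=30):
    cs,_=cv2.findContours(m.astype(np.uint8),cv2.RETR_EXTERNAL,cv2.CHAIN_APPROX_NONE)
    return sorted([k for k in cs if cv2.contourArea(k)>amin],key=cv2.contourArea,reverse=True)
def circ(P):
    A=np.c_[2*P,np.ones(len(P))];s=np.linalg.lstsq(A,(P**2).sum(1),rcond=None)[0]
    return s[:2],np.sqrt(s[2]+s[:2]@s[:2])
def discfit(P):
    # P boundary pts (n,2): robust circle then flat
    k=np.ones(len(P),bool)
    for _ in range(15):
        c,r=circ(P[k]); e=np.hypot(*(P-c).T)-r; k=e>-0.0015
    f=e<-0.003
    if f.sum()<4: return c,r,None,None,f.sum()
    vx,vy,x0,y0=cv2.fitLine(P[f].astype(np.float32),cv2.DIST_HUBER,0,.001,.001).ravel()
    n=np.array([-vy,vx]); d=n@(np.array([x0,y0])-c)
    if d<0:n=-n;d=-d
    return c,r,np.arctan2(n[1],n[0]),d,f.sum()
E
python3 - <<'E'
from h import *
for n in("top","scene"):
    c=robot.capture(n);H=hsv(c)
    m=(H[...,0]>18)&(H[...,0]<34)&(H[...,1]>110)&(H[...,2]>50) if n=="top" else (H[...,0]>14)&(H[...,0]<30)&(H[...,1]>180)&(H[...,2]>100)
    for k in blobs(m,150)[:4]:
        k=k.reshape(-1,2); P=ray(c,k+0.0,0.028)[:,:2]
        cc,r,a,d,nf=discfit(P); print(n,k.mean(0).round(),"c",cc.round(4),"r",r.round(4),"yaw",a and np.degrees(a).round(1),"d",d,nf)
    m=((H[...,0]<6)|(H[...,0]>174))&(H[...,1]>150)&(H[...,2]>60)
    for k in blobs(m,10)[:5]:
        k=k.reshape(-1,2); print(" red",k.mean(0),ray(c,k.mean(0),.064).round(4),cv2.contourArea(k), np.array(cv2.boxPoints(cv2.minAreaRect(k))).round(1).tolist())
E
```

```text
top [366. 269.] c [ 0.316  -0.1703] r 0.0679 yaw 129.9 d 0.05389115005014963 22
top [344. 171.] c [ 0.5729 -0.119 ] r 0.048 yaw -166.8 d 0.03791543115827281 19
 red [353.2962963  202.40740741] [[ 0.4871 -0.1374  0.064 ]] 32.5 [[347.20001220703125, 202.1999969482422], [358.70001220703125, 198.89999389648438], [359.70001220703125, 202.5], [348.20001220703125, 205.8000030517578]]
scene [105. 247.] c [ 0.3316 -0.185 ] r 0.0664 yaw 105.0 d 0.01874810914973008 53
scene [230. 268.] c [ 0.5725 -0.1184] r 0.0483 yaw -167.0 d 0.03843376326136774 17
 red [182.4 241.5] [[ 0.4877 -0.1394  0.064 ]] 59.0 [[176.10000610351562, 246.39999389648438], [184.5, 233.6999969482422], [188.6999969482422, 236.5], [180.1999969482422, 249.1999969482422]]
 red [276.96571429 217.99428571] [[0.5992 0.0104 0.064 ]] 42.5 [[251.0, 219.0], [287.0, 183.0], [311.5, 207.5], [275.5, 243.5]]
```

Call:
apply_moves([
  [50.9, -31.2, -3, 0, 0, -153, 1],
  [50.9, -31.2, -3, 0, 0, -153, 1],
  [50.9, -31.2, -3, 0, 0, -153, 1],
  [50.9, -31.2, -3, 0, 0, -153, 1],
  [50.9, -31.2, -3, 0, 0, -153, 1],
  [50.9, -31.2, -3, 0, 0, -153, 1],
  [50.9, -31.2, -3, 0, 0, -153, 1],
  [50.9, -31.2, -3, 0, 0, -153, 1],
  [50.9, -31.2, -3, 0, 0, -153, 1],
  [50.9, -31.2, -3, 0, 0, -153, 1],
  [50.9, -31.2, -3, 0, 0, -153, 1],
  [50.9, -31.2, -3, 0, 0, -153, 1],
  [50.9, -31.2, -3, 0, 0, -153, 1],
  [50.9, -31.2, -3, 0, 0, -153, 1],
  [50.9, -31.2, -3, 0, 0, -153, 1],
  [50.9, -31.2, -3, 0, 0, -153, 1],
  [50.9, -31.2, -3, 0, 0, -153, 1],
  [50.9, -31.2, -3, 0, 0, -153, 1],
  [50.9, -31.2, -3, 0, 0, -153, 1],
  [50.9, -31.2, -3, 0, 0, -153, 1],
])

```text
time_s: 2.25
position: [0.5725, -0.119, 0.2523]
tcp_rot: [0.082, 0.997, 0.0, -0.0]
ft_force: [-0.4, 0.0, -0.4]
gripper_width: 1.005
```

```bash
python3 - <<'E'
from h import *
c=robot.capture("wrist");cv2.imwrite("pics/wrist1.png",c["frame"][:,:,::-1])
np.savez("w1.npz",**c)
print(-c["R"].T@c["t"]);s=robot.sense();print(s["position"],s["tcp_rot"],np.degrees(s["qpos"]),s["ft_force"])
E
```

```text
[ 0.49366661 -0.10617268  0.41510764]
[ 0.5725299  -0.11901554  0.2523041 ] [ 8.21129960e-02  9.96622899e-01  4.43428278e-04 -2.39042577e-04] [-1.51033599e+01  3.35326103e+00  6.94569927e+01  4.71527743e-02
  1.07225851e+02 -9.56693468e+01] [ 0.32656623 -0.39512071 -0.12549374]
```

View pics/wrist1.png

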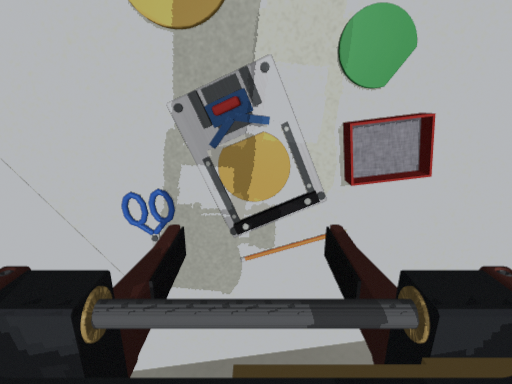

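```bash
python3 - <<'E'
from h import *
c=dict(np.load("w1.npz"))
f=c["frame"][:,:,::-1]
cv2.imwrite("pics/w1crop.png",cv2.resize(f[45:245,155:345],None,fx=3,fy=3,interpolation=cv2.INTER_CUBIC))
H=hsv(c)
m=(H[...,0]>14)&(H[...,0]<32)&(H[...,1]>140)&(H[...,2]>70); m[:100]=0; m[215:]=0
k=blobs(m)[0].reshape(-1,2); P=ray(c,k,.028)[:,:2]
cc,r,a,d,nf=discfit(P);print("disc",cc,r,np.degrees(a),d,nf)
m=(H[...,2]<45);m[225:]=0;m[:190]=0
for k in blobs(m,100): print("bar", k.reshape(-1,2).mean(0), cv2.boxPoints(cv2.minAreaRect(k)).tolist(), ray(c,cv2.boxPoints(cv2.minAreaRect(k)),.033).round(4).tolist())
m=((H[...,0]<6)|(H[...,0]>174))&(H[...,1]>150)&(H[...,2]>60);m[125:]=0;m[:,300:]=0
k=blobs(m)[0];print("grip",k.reshape(-1,2).mean(0),ray(c,cv2.boxPoints(cv2.minAreaRect(k)),.064).round(4).tolist())
E
```

```text
disc [ 0.57539755 -0.1204978 ] 0.04798423071270704 129.56091 0.0006125407977230946 191
bar [277.40340909 210.61363636] [[233.44578552246094, 222.62767028808594], [315.22381591796875, 189.60191345214844], [319.72430419921875, 200.74595642089844], [237.9462890625, 233.77171325683594]] [[0.6504, -0.163, 0.033], [0.6202, -0.0409, 0.033], [0.6376, -0.0363, 0.033], [0.6689, -0.1598, 0.033]]
grip [225.74603175 105.41269841] [[0.4883, -0.1574, 0.064], [0.48, -0.1248, 0.064], [0.4907, -0.1217, 0.064], [0.4993, -0.1546, 0.064]]
```

View pics/w1crop.png

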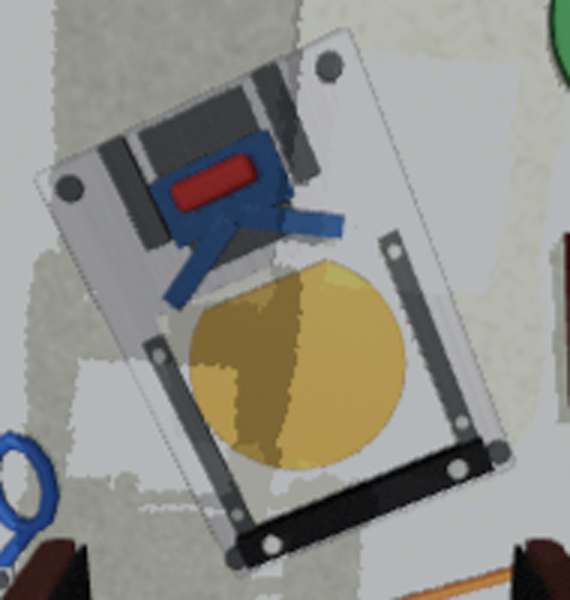

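```bash
python3 - <<'E'
from h import *
c=dict(np.load("w1.npz"));H=hsv(c)
m=(H[...,0]>10)&(H[...,0]<32)&(H[...,1]>120)&(H[...,2]>40); m[:125]=0; m[210:]=0; m[:,:205]=0;m[:,300:]=0
m=cv2.morphologyEx(m.astype(np.uint8),cv2.MORPH_OPEN,np.ones((3,3)))
k=blobs(m)[0].reshape(-1,2); P=ray(c,k,.028)[:,:2]
print(k.min(0),k.max(0))
cc,r,a,d,nf=discfit(P);print("disc",cc,r,np.degrees(a),d,nf)
# rail/bed corners
for uv,z in [((167,103),.02),((270,55.5),.02),((325,199.5),.02),((236,236),.02)]: print(ray(c,uv,z).round(4))
E
```

```text
[219 133] [289 200]
disc [ 0.57544385 -0.12067893] 0.04836947613805305 178.68024 0.036165442315183 44
[[ 0.4732 -0.2197  0.02  ]]
[[ 0.439  -0.0769  0.02  ]]
[[ 0.6419 -0.0261  0.02  ]]
[[ 0.6781 -0.1652  0.02  ]]
```

The wrist view agrees with the fixed cameras. The disc centre is at about (0.574, -0.1195) and the vice yaw is about 14.2°. The flat points at about -167°, so it needs roughly a half turn and then about 26 mm towards the bar. I'll descend to just above the face with the fingers partly shut.

Call:
apply_moves([
  [-0.15, 0, 5, 0, 0, 0, -0.3],
  [-0.15, 0, 10, 0, 0, 0, -0.3],
  [-0.15, 0, 15, 0, 0, 0, -0.3],
  [-0.15, 0, 18, 0, 0, 0, -0.3],
  [-0.15, 0, 20, 0, 0, 0, -0.3],
  [-0.15, 0, 21, 0, 0, 0, -0.3],
  [-0.15, 0, 21.7, 0, 0, 0, -0.3],
  [-0.15, 0, 21.7, 0, 0, 0, -0.3],
  [-0.15, 0, 21.7, 0, 0, 0, -0.3],
  [-0.15, 0, 21.7, 0, 0, 0, -0.3],
  [-0.15, 0, 21.7, 0, 0, 0, -0.3],
])

```text
time_s: 3.4
position: [0.5745, -0.1192, 0.0365]
tcp_rot: [0.082, 0.997, 0.0, 0.001]
ft_force: [-0.2, -0.3, -0.3]
gripper_width: 0.353
```

```bash
python3 - <<'E'
from h import *
c=robot.capture("wrist");cv2.imwrite("pics/wrist2.png",c["frame"][:,:,::-1])
for i in range(4):
    s=robot.sense();print(s["position"],s["ft_force"],s["gripper_width"]); robot.capture("top")
E
```

```text
[ 0.57438735 -0.11918753  0.03627912] [ 0.51349049 -0.17781008  0.54887033] 0.3524445633453884
[ 0.57427765 -0.11916072  0.03604488] [0.37620647 0.58807496 0.35017537] 0.3503062819885234
[ 0.57418345 -0.11911126  0.03585958] [-0.36383193  0.18567083 -0.20352251] 0.3485328138039978
[ 0.574057   -0.11910259  0.03564794] [-0.09495985  0.04289412 -0.0494718 ] 0.3489259203151515
```

View pics/wrist2.png

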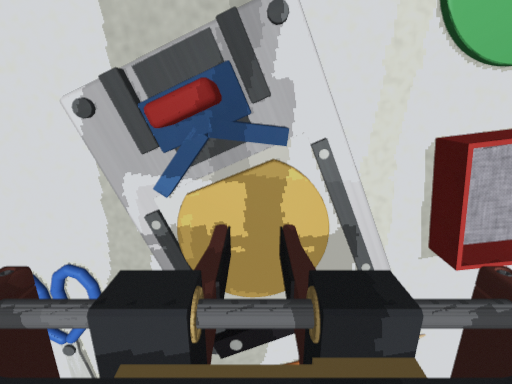

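The fingertips are over the disc's middle (wrist pixels about 225–290, 230). Next I probe down gently.

Call:
apply_moves([
  [0, 0, 0.3, 0, 0, 0, -0.3],
  [0, 0, 0.55, 0, 0, 0, -0.3],
  [0, 0, 0.6, 0, 0, 0, -0.3],
  [0, 0, 0.65, 0, 0, 0, -0.3],
  [0, 0, 0.7, 0, 0, 0, -0.3],
  [0, 0, 0.7, 0, 0, 0, -0.3],
  [0, 0, 0.7, 0, 0, 0, -0.3],
])

```text
time_s: 4.35
position: [0.574, -0.1191, 0.0286]
tcp_rot: [0.082, 0.997, 0.0, -0.0]
ft_force: [0.3, 0.1, 0.1]
gripper_width: 0.349
```

Call:
apply_moves([
  [0, 0, 0.05, 0, 0, 0, -0.3],
  [0, 0, 0.05, 0, 0, 0, -0.3],
  [0, 0, 0.05, 0, 0, 0, -0.3],
])

```text
time_s: 4.65
position: [0.5741, -0.1191, 0.0284]
tcp_rot: [0.082, 0.997, 0.0, 0.0]
ft_force: [-1.9, -0.0, 2.3]
gripper_width: 0.35
```

Call:
apply_moves([
  [0, 0, 0.05, 0, 0, 0, -0.3],
  [0, 0, 0.05, 0, 0, 0, -0.3],
  [0, 0, 0.05, 0, 0, 0, -0.3],
])

```text
time_s: 4.95
position: [0.5742, -0.1191, 0.0284]
tcp_rot: [0.082, 0.997, 0.0, 0.0]
ft_force: [-2.8, 1.0, 4.7]
gripper_width: 0.354
```

```bash
python3 - <<'E'
from h import *
for i in range(4):
    s=robot.sense();print(s["position"],s["ft_force"]); robot.capture("top")
E
```

```text
[ 0.57416357 -0.11912284  0.0283729 ] [-2.76414255  0.98344709  4.66391952]
[ 0.57415334 -0.11911945  0.02835945] [-2.71556845  0.3039817   5.48431627]
[ 0.57416515 -0.11911161  0.02835439] [-2.66795069  0.72888931  5.09230374]
[ 0.57417737 -0.11909124  0.02836024] [-1.40123574  1.37509212  5.65192554]
```

Call:
apply_moves([
  [0, 0, 0.08, 0, 0, 0, -0.3],
  [0, 0, 0.08, 0, 0, 0, -0.3],
  [0, 0, 0.08, 0, 0, 0, -0.3],
])

```text
time_s: 5.45
position: [0.5742, -0.1191, 0.0283]
tcp_rot: [0.082, 0.997, 0.0, 0.0]
ft_force: [-3.6, -0.4, 6.8]
gripper_width: 0.352
```

```bash
python3 - <<'E'
from h import *
for i in range(5):
    s=robot.sense();print(s["position"],s["ft_force"]); robot.capture("top")
E
```

```text
[ 0.57418016 -0.11909883  0.02834032] [-3.61909987 -0.37490416  6.84873532]
[ 0.5741527  -0.11909578  0.02833152] [-3.47024644  1.09465304  6.73276461]
[ 0.57417161 -0.1191293   0.02835274] [-3.15178391  0.5866377   7.42504633]
[ 0.57415652 -0.11912763  0.02833507] [-3.58341895  0.46087047  6.64741605]
[ 0.57415909 -0.1191029   0.02834763] [-3.86139659  1.66297542  6.78229261]
```

Call:
apply_moves([
  [0, 0, 0.1, 0, 0, 0, -0.3],
  [0, 0, 0.1, 0, 0, 3, -0.3],
  [0, 0, 0.1, 0, 0, 7, -0.3],
  [0, 0, 0.1, 0, 0, 12, -0.3],
  [0, 0, 0.1, 0, 0, 17, -0.3],
  [0, 0, 0.1, 0, 0, 22, -0.3],
  [0, 0, 0.1, 0, 0, 27, -0.3],
  [0, 0, 0.1, 0, 0, 30, -0.3],
  [0, 0, 0.1, 0, 0, 30, -0.3],
])

```text
time_s: 6.6
position: [0.5753, -0.1195, 0.0284]
tcp_rot: [0.337, 0.941, 0.0, 0.002]
ft_force: [1.1, -1.0, 5.2]
gripper_width: 0.355
```

```bash
python3 - <<'E'
from h import *
for i in range(2):
    s=robot.sense();print(s["position"],s["ft_force"],s["torque"],np.degrees(s["qpos"][5])); c=robot.capture("wrist")
cv2.imwrite("pics/wrist3.png",c["frame"][:,:,::-1])
E
```

```text
[ 0.57527348 -0.11953686  0.02838893] [ 1.10487869 -0.9896709   5.24614483] [-0.18688539 -0.31460764 -0.03165555] -65.62969358279386
[ 0.57522594 -0.11955347  0.02834974] [ 0.60353559 -0.19253519  5.67153129] [-0.18930332 -0.29689547 -0.00327089] -65.71256720047984
```

View pics/wrist3.png

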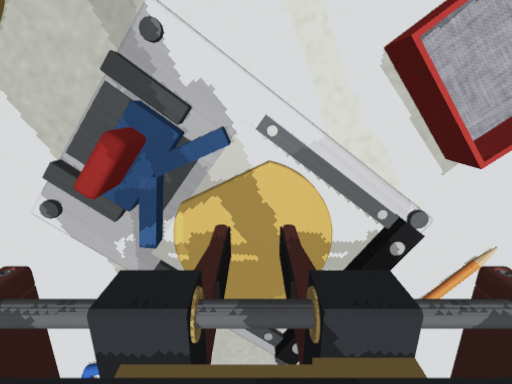

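Call:
apply_moves([
  [0, 0, 0.12, 0, 0, 0, -0.3],
  [0, 0, 0.12, 0, 0, 0, -0.3],
  [0, 0, 0.12, 0, 0, 0, -0.3],
])

```text
time_s: 7.0
position: [0.5754, -0.1196, 0.0283]
tcp_rot: [0.336, 0.942, 0.0, 0.002]
ft_force: [-3.0, 1.0, 8.9]
gripper_width: 0.35
```

Call:
apply_moves([
  [0, 0, 0.12, 0, 0, 4, -0.3],
  [0, 0, 0.12, 0, 0, 8, -0.3],
  [0, 0, 0.12, 0, 0, 12, -0.3],
  [0, 0, 0.12, 0, 0, 16, -0.3],
  [0, 0, 0.12, 0, 0, 20, -0.3],
  [0, 0, 0.12, 0, 0, 24, -0.3],
])

```text
time_s: 7.6
position: [0.5766, -0.1205, 0.0284]
tcp_rot: [0.525, 0.851, 0.001, 0.004]
ft_force: [0.5, -2.0, 6.5]
gripper_width: 0.35
```

```bash
cat >> h.py <<'E'
from scipy.spatial.transform import Rotation as Ro
def info(tgt=None):
    s=robot.sense();R=Ro.from_quat(s["tcp_rot"]);M=R.as_matrix()
    zd=M.T@np.array([0,0,-1.]) # desired z in tool
    tilt=np.degrees(np.cross([0,0,1.],zd))
    print("t",round(s["time_s"],2),"pos",s["position"].round(4),"F",s["ft_force"].round(1),"tilt corr(tool rx,ry deg)",tilt[:2].round(2),"xyaw",np.degrees(np.arctan2(M[1,0],M[0,0])).round(1),"j6",np.degrees(s["qpos"][5]).round(1),"w",round(float(s["gripper_width"]),2))
    if tgt is not None: print(" shift tool cm",(M.T@(np.array(tgt)-s["position"])*100).round(3))
    return s,M
E
python3 - <<'E'
from h import *
info([.5745,-.119,.0284]); robot.capture("top"); info()
E
```

```text
t 7.6 pos [ 0.5766 -0.1205  0.0284] F [ 0.5 -2.   6.5] tilt corr(tool rx,ry deg) [0.33 0.33] xyaw 116.6 j6 -41.7 w 0.35
 shift tool cm [ 0.23  -0.124 -0.001]
t 7.65 pos [ 0.5766 -0.1205  0.0284] F [ 0.4 -1.8  5.9] tilt corr(tool rx,ry deg) [0.32 0.32] xyaw 116.4 j6 -41.5 w 0.35
```

Call:
apply_moves([
  [0, 0, 0.12, 0.3, 0.3, 0, -0.3],
  [0, 0, 0.14, 0.3, 0.3, 5, -0.3],
  [0.05, -0.03, 0.14, 0.3, 0.3, 10, -0.3],
  [0.1, -0.06, 0.14, 0.3, 0.3, 15, -0.3],
  [0.15, -0.09, 0.14, 0.3, 0.3, 20, -0.3],
  [0.2, -0.1, 0.14, 0.3, 0.3, 25, -0.3],
  [0.2, -0.1, 0.14, 0.3, 0.3, 30, -0.3],
  [0.2, -0.1, 0.14, 0.3, 0.3, 35, -0.3],
  [0.2, -0.1, 0.14, 0.3, 0.3, 40, -0.3],
])

```text
time_s: 8.55
position: [0.5757, -0.1202, 0.0283]
tcp_rot: [0.786, 0.618, 0.002, 0.001]
ft_force: [-0.7, -2.1, 7.3]
gripper_width: 0.349
```

```bash
python3 - <<'E'
from h import *
info([.5745,-.119,.0284]); c=robot.capture("wrist"); info()
cv2.imwrite("pics/wrist4.png",c["frame"][:,:,::-1])
E
```

```text
t 8.55 pos [ 0.5757 -0.1202  0.0283] F [-0.7 -2.1  7.3] tilt corr(tool rx,ry deg) [ 0.25 -0.06] xyaw 76.3 j6 -1.4 w 0.35
 shift tool cm [ 0.088 -0.146 -0.006]
t 8.6 pos [ 0.5757 -0.1201  0.0284] F [ 0.8 -1.7  6.3] tilt corr(tool rx,ry deg) [ 0.25 -0.07] xyaw 76.0 j6 -1.2 w 0.35
```

View pics/wrist4.png

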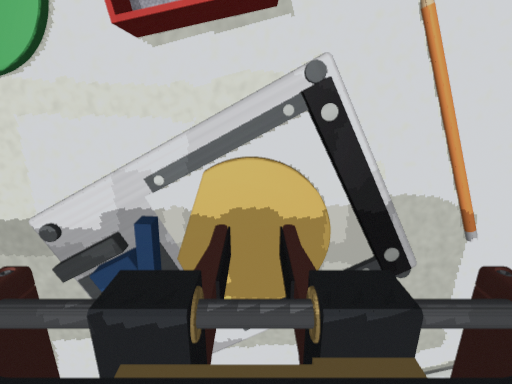

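The disc slipped under the fingers: it turned about 40° of the tool's 95° because the pressure fell below 7 N while turning. I'll lift, look, rewind the wrist, and press again wider and a bit harder.

Call:
apply_moves([
  [0, 0, -2, 0.25, 0, 0, 0],
  [0, -0.1, -5, 0.25, 0, 0, 0],
  [0, -0.1, -10, 0.25, 0, 0, 1],
  [0, -0.1, -14, 0.25, 0, -8, 1],
  [0, -0.1, -14, 0.25, 0, -16, 1],
  [0, -0.1, -14, 0.25, 0, -24, 1],
  [0, -0.1, -14, 0, 0, -32, 1],
  [0, -0.1, -14, 0, 0, -40, 1],
  [0, -0.1, -14, 0, 0, -48, 1],
  [0, -0.1, -14, 0, 0, -56, 1],
  [0, -0.1, -14, 0, 0, -64, 1],
  [0, -0.1, -14, 0, 0, -72, 1],
  [0, -0.1, -14, 0, 0, -78, 1],
  [0, -0.1, -14, 0, 0, -78, 1],
  [0, -0.1, -14, 0, 0, -78, 1],
  [0, -0.1, -14, 0, 0, -78, 1],
])

```text
time_s: 10.2
position: [0.5741, -0.1199, 0.168]
tcp_rot: [0.226, 0.974, 0.001, 0.002]
ft_force: [-0.7, -0.6, 0.5]
gripper_width: 0.995
```

```bash
cat >> h.py <<'E'
def disc(c,name="w"):
    H=hsv(c)
    m=(H[...,0]>10)&(H[...,0]<32)&(H[...,1]>120)&(H[...,2]>40)
    p=proj(c,[.578,-.118,.028])[0]
    m=cv2.morphologyEx(m.astype(np.uint8),cv2.MORPH_OPEN,np.ones((3,3)))
    best=[k for k in blobs(m,100) if cv2.pointPolygonTest(k,(float(p[0]),float(p[1])),True)>-10]
    k=best[0].reshape(-1,2)
    P=ray(c,k,.028)[:,:2]
    cc,r,a,d,nf=discfit(P); print(name,"disc",cc.round(4),"r",r.round(4),"yaw",a is not None and np.degrees(a).round(1),"d",d,nf)
    return k,P
E
python3 - <<'E'
from h import *
info([.575,-.1195,.17])
for n in("wrist","top","scene"):
    c=robot.capture(n); np.savez(n+"5.npz",**c); cv2.imwrite(f"pics/{n}5.png",c["frame"][:,:,::-1])
    try: disc(c,n)
    except Exception as e: print(n,e)
E
```

```text
t 10.2 pos [ 0.5741 -0.1199  0.168 ] F [-0.7 -0.6  0.5] tilt corr(tool rx,ry deg) [0.11 0.2 ] xyaw 153.9 j6 -79.1 w 0.99
 shift tool cm [-0.067  0.078 -0.201]
wrist disc [ 0.5756 -0.1177] r 0.0487 yaw 146.8 d 0.039315417654138714 44
top disc [ 0.5526 -0.1382] r 0.0316 yaw -148.2 d 0.0025955142074747146 38
scene disc [ 0.5755 -0.1177] r 0.0511 yaw 146.6 d 0.04124879629348584 23
```

View pics/wrist5.png

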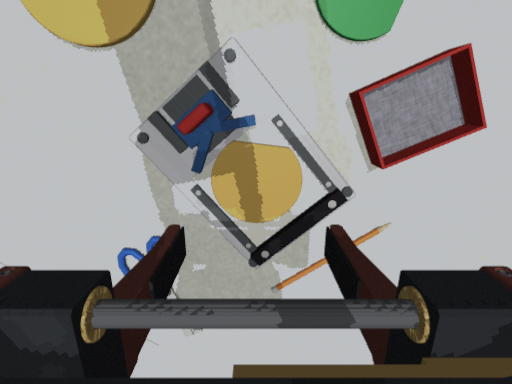

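View pics/scene5.png

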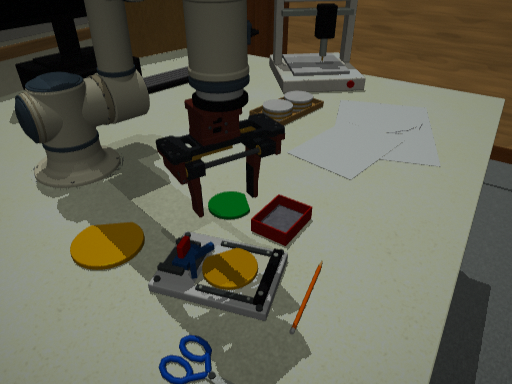

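Call:
apply_moves([
  [0, 0.26, 4, 0.1, 0.2, 0, 0],
  [0, 0.26, 8, 0.1, 0.2, 0, 0],
  [0, 0.26, 11, 0.1, 0.2, 0, 0],
  [0, 0.26, 12.5, 0.1, 0.2, 0, 0],
  [0, 0.26, 13.3, 0.1, 0.2, 0, 0],
  [0, 0.26, 13.6, 0.1, 0.2, 0, 0],
  [0, 0.26, 13.75, 0.1, 0.2, 0, 0],
  [0, 0.26, 13.85, 0.1, 0.2, 0, 0],
  [0, 0.26, 13.85, 0.1, 0.2, 0, 0],
  [0, 0.26, 13.85, 0.1, 0.2, 0, 0],
])

```text
time_s: 11.35
position: [0.5763, -0.1177, 0.0307]
tcp_rot: [0.225, 0.974, 0.0, 0.001]
ft_force: [-0.0, 0.4, 0.7]
gripper_width: 0.497
```

```bash
python3 - <<'E'
from h import *
info([.5755,-.1177,.0284])
E
```

```text
t 11.35 pos [ 0.5763 -0.1177  0.0307] F [-0.   0.4  0.7] tilt corr(tool rx,ry deg) [0.03 0.1 ] xyaw 154.0 j6 -78.8 w 0.5
 shift tool cm [ 0.074 -0.037  0.227]
```

Call:
apply_moves([
  [0.05, -0.04, 0.15, 0, 0.1, 0, 0],
  [0.05, -0.04, 0.2, 0, 0.1, 0, 0],
  [0.05, -0.04, 0.23, 0, 0.1, 0, 0],
  [0.05, -0.04, 0.25, 0, 0.1, 0, 0],
  [0.05, -0.04, 0.27, 0, 0.1, 0, 0],
  [0.05, -0.04, 0.27, 0, 0.1, 0, 0],
])

```text
time_s: 11.95
position: [0.5757, -0.1179, 0.0284]
tcp_rot: [0.225, 0.974, 0.0, 0.0]
ft_force: [-0.9, 0.0, 3.7]
gripper_width: 0.497
```

Call:
apply_moves([
  [0, 0, 0.08, 0, 0, 0, 0],
  [0, 0, 0.08, 0, 0, 0, 0],
  [0, 0, 0.08, 0, 0, 0, 0],
])

```text
time_s: 12.25
position: [0.5757, -0.1179, 0.0284]
tcp_rot: [0.225, 0.974, 0.0, 0.0]
ft_force: [-2.2, 1.0, 5.6]
gripper_width: 0.497
```

Call:
apply_moves([
  [0, 0, 0.1, 0, 0, 0, 0],
  [0, 0, 0.1, 0, 0, 0, 0],
  [0, 0, 0.1, 0, 0, 0, 0],
])

```text
time_s: 12.55
position: [0.5757, -0.1179, 0.0283]
tcp_rot: [0.225, 0.974, 0.0, 0.0]
ft_force: [-3.5, 0.6, 7.3]
gripper_width: 0.5
```

```bash
python3 - <<'E'
from h import *
info([.5755,-.1177,.0284]); robot.capture("top"); s,M=info()
print(M.T@s["ft_force"],M.T@s["torque"])
E
```

```text
t 12.55 pos [ 0.5757 -0.1179  0.0283] F [-3.5  0.6  7.3] tilt corr(tool rx,ry deg) [0.03 0.04] xyaw 154.0 j6 -78.9 w 0.5
 shift tool cm [ 0.029  0.005 -0.005]
t 12.6 pos [ 0.5758 -0.1178  0.0284] F [-3.7  0.   7.1] tilt corr(tool rx,ry deg) [0.03 0.05] xyaw 154.0 j6 -78.9 w 0.5
[ 3.33527354 -1.6091128  -7.05844206] [0.11373821 0.53021293 0.03492473]
```

Call:
apply_moves([
  [0.02, -0.01, 0.12, 0, 0, 0, 0],
  [0.03, -0.02, 0.125, 0, 0, 3, 0],
  [0.03, -0.02, 0.13, 0, 0, 7, 0],
  [0.03, -0.02, 0.13, 0, 0, 11, 0],
  [0.03, -0.02, 0.13, 0, 0, 15, 0],
  [0.03, -0.02, 0.13, 0, 0, 19, 0],
  [0.03, -0.02, 0.13, 0, 0, 23, 0],
])

```text
time_s: 13.3
position: [0.5764, -0.1184, 0.0284]
tcp_rot: [0.416, 0.909, 0.0, 0.002]
ft_force: [0.1, -1.7, 5.8]
gripper_width: 0.506
```

```bash
python3 - <<'E'
from h import *
info([.5755,-.1177,.0284]); c=robot.capture("wrist"); info([.5755,-.1177,.0284]); cv2.imwrite("pics/wrist6.png",c["frame"][:,:,::-1])
c=robot.capture("scene"); info(); disc(c,"scene")
E
```

```text
t 13.3 pos [ 0.5764 -0.1184  0.0284] F [ 0.1 -1.7  5.8] tilt corr(tool rx,ry deg) [0.13 0.19] xyaw 130.8 j6 -55.7 w 0.51
 shift tool cm [ 0.116 -0.024 -0.002]
t 13.35 pos [ 0.5764 -0.1184  0.0284] F [ 0.2 -0.4  6.2] tilt corr(tool rx,ry deg) [0.13 0.19] xyaw 130.6 j6 -55.5 w 0.5
 shift tool cm [ 0.117 -0.022 -0.004]
t 13.4 pos [ 0.5764 -0.1183  0.0284] F [-0.1 -0.3  4.5] tilt corr(tool rx,ry deg) [0.13 0.17] xyaw 130.9 j6 -55.8 w 0.5
scene disc [ 0.5762 -0.1183] r 0.0505 yaw 127.8 d 0.018532581598560305 97
```

View pics/wrist6.png

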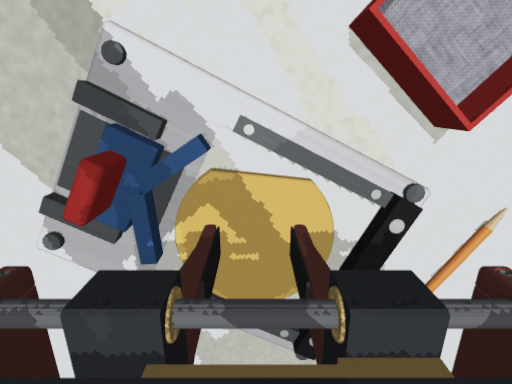

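Good: the flat at wrist pixels (212,170)–(315,180) kept its place relative to the fingers, so the disc was carried along. I'll continue with a little more press.

Call:
apply_moves([
  [0, 0, 0.11, 0.1, 0.2, 0, 0],
  [0.03, 0, 0.13, 0.1, 0.2, 0, 0],
  [0.03, 0, 0.14, 0.1, 0.2, 3, 0],
  [0.06, 0, 0.15, 0.1, 0.2, 7, 0],
  [0.06, 0, 0.15, 0.1, 0.2, 11, 0],
  [0.06, 0, 0.15, 0.1, 0.2, 15, 0],
  [0.06, 0, 0.15, 0.1, 0.2, 19, 0],
  [0.06, 0, 0.15, 0.1, 0.2, 23, 0],
  [0.06, 0, 0.15, 0.1, 0.2, 27, 0],
])

```text
time_s: 14.3
position: [0.5771, -0.1186, 0.0284]
tcp_rot: [0.618, 0.786, 0.001, 0.001]
ft_force: [0.7, -1.1, 5.9]
gripper_width: 0.504
```

```bash
python3 - <<'E'
from h import *
info([.5755,-.1177,.0284]); c=robot.capture("wrist"); info([.5755,-.1177,.0284]); cv2.imwrite("pics/wrist7.png",c["frame"][:,:,::-1])
E
```

```text
t 14.3 pos [ 0.5771 -0.1186  0.0284] F [ 0.7 -1.1  5.9] tilt corr(tool rx,ry deg) [0.2  0.06] xyaw 103.7 j6 -28.7 w 0.5
 shift tool cm [ 0.128 -0.13  -0.003]
t 14.35 pos [ 0.577  -0.1186  0.0284] F [-0.8 -0.2  5.7] tilt corr(tool rx,ry deg) [0.2  0.05] xyaw 103.5 j6 -28.4 w 0.5
 shift tool cm [ 0.124 -0.128 -0.003]
```

View pics/wrist7.png

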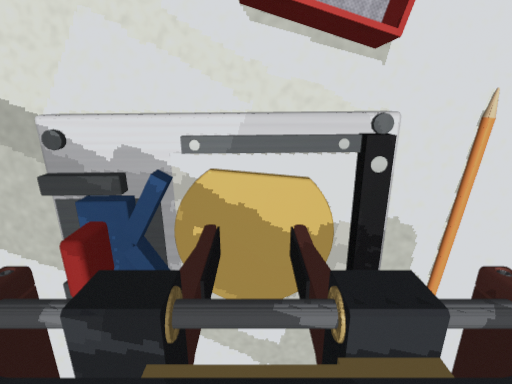

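Call:
apply_moves([
  [0, 0, 0.11, 0.2, 0.1, 0, 0],
  [0.03, -0.03, 0.13, 0.2, 0.1, 0, 0],
  [0.03, -0.03, 0.15, 0.2, 0.1, 3, 0],
  [0.06, -0.06, 0.15, 0.2, 0.1, 7, 0],
  [0.06, -0.06, 0.15, 0.2, 0.1, 11, 0],
  [0.06, -0.06, 0.15, 0.2, 0.1, 15, 0],
  [0.06, -0.06, 0.15, 0.2, 0.1, 19, 0],
  [0.06, -0.06, 0.15, 0.2, 0.1, 23, 0],
  [0.06, -0.06, 0.15, 0.2, 0.1, 27, 0],
])

```text
time_s: 15.25
position: [0.5772, -0.1188, 0.0284]
tcp_rot: [0.786, 0.618, 0.001, 0.001]
ft_force: [-0.1, -1.2, 5.9]
gripper_width: 0.5
```

```bash
python3 - <<'E'
from h import *
info([.5755,-.1177,.0284])
E
```

```text
t 15.25 pos [ 0.5772 -0.1188  0.0284] F [-0.1 -1.2  5.9] tilt corr(tool rx,ry deg) [ 0.15 -0.04] xyaw 76.3 j6 -1.3 w 0.5
 shift tool cm [ 0.071 -0.194 -0.004]
```

Call:
apply_moves([
  [0, 0, 0.11, 0.15, 0, 0, 0],
  [0.02, -0.05, 0.13, 0.15, 0, 0, 0],
  [0.02, -0.05, 0.15, 0.15, 0, 3, 0],
  [0.03, -0.08, 0.16, 0.15, 0, 7, 0],
  [0.03, -0.08, 0.16, 0.15, 0, 11, 0],
  [0.03, -0.08, 0.16, 0.15, 0, 15, 0],
  [0.03, -0.08, 0.16, 0.15, 0, 19, 0],
  [0.03, -0.08, 0.16, 0.15, 0, 23, 0],
  [0.03, -0.08, 0.16, 0.15, 0, 27, 0],
])

```text
time_s: 16.15
position: [0.5774, -0.1189, 0.0283]
tcp_rot: [0.909, 0.416, 0.001, 0.001]
ft_force: [-0.9, -1.9, 6.3]
gripper_width: 0.5
```

```bash
python3 - <<'E'
from h import *
info([.5755,-.1177,.0284]); c=robot.capture("wrist"); info([.5755,-.1177,.0284]); cv2.imwrite("pics/wrist8.png",c["frame"][:,:,::-1])
c=robot.capture("scene");disc(c,"scene");cv2.imwrite("pics/scene8.png",c["frame"][:,:,::-1])
E
```

```text
t 16.15 pos [ 0.5774 -0.1189  0.0283] F [-0.9 -1.9  6.3] tilt corr(tool rx,ry deg) [ 0.12 -0.12] xyaw 49.1 j6 25.9 w 0.5
 shift tool cm [-0.039 -0.224 -0.006]
t 16.2 pos [ 0.5775 -0.1188  0.0284] F [-0.3  0.5  7.6] tilt corr(tool rx,ry deg) [ 0.12 -0.13] xyaw 48.9 j6 26.1 w 0.5
 shift tool cm [-0.044 -0.223 -0.003]
scene disc [ 0.5805 -0.1171] r 0.0507 yaw -74.2 d 0.0001270360775460725 81
```

View pics/wrist8.png

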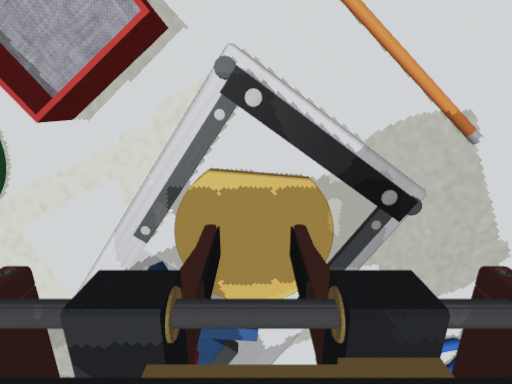

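Still carried. About 28° remains between the flat and the bar's edge.

Call:
apply_moves([
  [0, 0, 0.11, 0.1, -0.1, 0, 0],
  [0, -0.05, 0.13, 0.1, -0.1, 0, 0],
  [0, -0.05, 0.15, 0.1, -0.1, 3, 0],
  [0, -0.08, 0.16, 0.1, -0.1, 7, 0],
  [0, -0.08, 0.16, 0.1, -0.1, 11, 0],
  [0, -0.08, 0.16, 0.1, -0.1, 15, 0],
  [0, -0.08, 0.16, 0.1, -0.1, 19, 0],
  [0, -0.08, 0.16, 0.1, -0.1, 23, 0],
  [0, -0.08, 0.16, 0.1, -0.1, 28, 0],
  [0, -0.08, 0.16, 0.1, -0.1, 28, 0],
])

```text
time_s: 17.25
position: [0.5781, -0.1185, 0.0284]
tcp_rot: [0.983, 0.183, 0.002, 0.0]
ft_force: [0.2, 0.8, 6.1]
gripper_width: 0.5
```

```bash
python3 - <<'E'
from h import *
info([.5755,-.1177,.0284]); c=robot.capture("wrist"); info([.5755,-.1177,.0284]); cv2.imwrite("pics/wrist9.png",c["frame"][:,:,::-1]);np.savez("wrist9.npz",**c)
E
```

```text
t 17.25 pos [ 0.5781 -0.1185  0.0284] F [0.2 0.8 6.1] tilt corr(tool rx,ry deg) [ 0.07 -0.22] xyaw 21.0 j6 54.0 w 0.5
 shift tool cm [-0.214 -0.163 -0.005]
t 17.3 pos [ 0.5781 -0.1184  0.0284] F [-0.5 -0.5  6.9] tilt corr(tool rx,ry deg) [ 0.07 -0.22] xyaw 21.2 j6 53.9 w 0.5
 shift tool cm [-0.216 -0.163 -0.003]
```

View pics/wrist9.png

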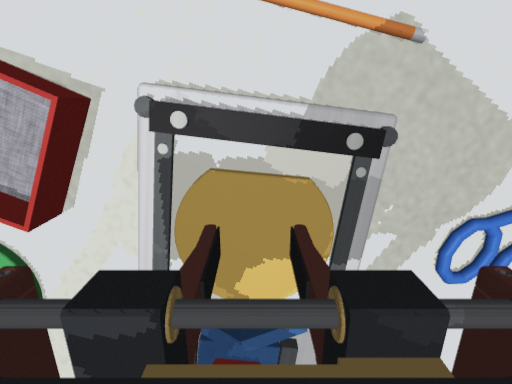

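```bash
cat >> h.py <<'E'
def flatbar(c,fcols=(215,305),bcols=(180,345),show=True):
    "wrist: flat edge (first yellow row from top) and bar's lower dark edge per column"
    H=hsv(c); y=(H[...,0]>8)&(H[...,0]<32)&(H[...,1]>120)&(H[...,2]>40)
    d=H[...,2]<55
    F=[];B=[]
    for u in range(*fcols):
        r=np.where(y[60:260,u])[0]
        if len(r): F.append((u,60+r[0]-.5))
    for u in range(*bcols):
        r=np.where(d[60:260,u])[0]
        if len(r):
            j=r[0]
            # contiguous run
            e=r[np.r_[np.diff(r)>1,True]][0] if (np.diff(r)>1).any() or True else r[-1]
            if e-j>12: B.append((u,60+e+.5))
    F=np.array(F);B=np.array(B)
    out=[]
    for Q,z,n in((F,.028,"flat"),(B,.020,"bar")):
        P=ray(c,Q,z)[:,:2].astype(np.float32)
        vx,vy,x0,y0=cv2.fitLine(P,cv2.DIST_HUBER,0,.0005,.001).ravel()
        if vy<0:vx,vy=-vx,-vy
        a=np.degrees(np.arctan2(-vx,vy)); n0=np.array([vy,-vx])
        out.append((a,n0,np.array([x0,y0]),P)); print(n,len(P),"normal yaw",a.round(2),"mid",P.mean(0).round(4),"res",np.abs((P-[x0,y0])@n0).mean().round(5))
    n0=out[1][1]; print("gap flat->bar mm at flat ends",[(((out[1][2]-p)@n0)*1000).round(2) for p in out[0][3][[0,len(out[0][3])//2,-1]]])
E
python3 - <<'E'
from h import *
flatbar(dict(np.load("wrist9.npz")))
E
```

```text
flat 90 normal yaw 15.52 mid [ 0.6214 -0.1059] res 0.00015
bar 46 normal yaw 14.27 mid [ 0.6456 -0.1366] res 0.00014
gap flat->bar mm at flat ends [np.float32(16.36), np.float32(15.65), np.float32(15.6)]
```

Call:
apply_moves([
  [0, 0, 0.1, 0.1, -0.2, 0, 0],
  [0, 0, 0.13, 0.1, -0.2, 0.5, 0],
  [0.15, 0.02, 0.14, 0.1, -0.2, 1.3, 0],
  [0.3, 0.03, 0.14, 0.1, -0.2, 1.3, 0],
  [0.45, 0.05, 0.14, 0.1, -0.2, 1.3, 0],
  [0.6, 0.07, 0.14, 0.1, -0.2, 1.3, 0],
  [0.75, 0.09, 0.14, 0.1, -0.2, 1.3, 0],
  [0.9, 0.11, 0.14, 0.1, -0.2, 1.3, 0],
  [1.05, 0.13, 0.14, 0.1, -0.2, 1.3, 0],
  [1.2, 0.15, 0.14, 0.1, -0.2, 1.3, 0],
  [1.2, 0.15, 0.14, 0.1, -0.2, 1.3, 0],
])

```text
time_s: 18.4
position: [0.5902, -0.1161, 0.0284]
tcp_rot: [0.985, 0.172, 0.001, 0.0]
ft_force: [-3.5, -1.7, 7.2]
gripper_width: 0.5
```

```bash
python3 - <<'E'
from h import *
info(); c=robot.capture("wrist"); info(); cv2.imwrite("pics/wrist10.png",c["frame"][:,:,::-1]);np.savez("wrist10.npz",**c)
flatbar(c)
E
```

```text
t 18.4 pos [ 0.5902 -0.1161  0.0284] F [-3.5 -1.7  7.2] tilt corr(tool rx,ry deg) [ 0.05 -0.06] xyaw 19.8 j6 55.8 w 0.5
t 18.45 pos [ 0.5902 -0.1161  0.0284] F [-2.2 -0.7  6.9] tilt corr(tool rx,ry deg) [ 0.05 -0.06] xyaw 19.8 j6 55.8 w 0.5
flat 90 normal yaw 14.33 mid [ 0.6337 -0.1044] res 0.00015
bar 56 normal yaw 14.01 mid [ 0.6434 -0.131 ] res 0.00048
gap flat->bar mm at flat ends [np.float32(2.63), np.float32(2.95), np.float32(2.73)]
```

View pics/wrist10.png

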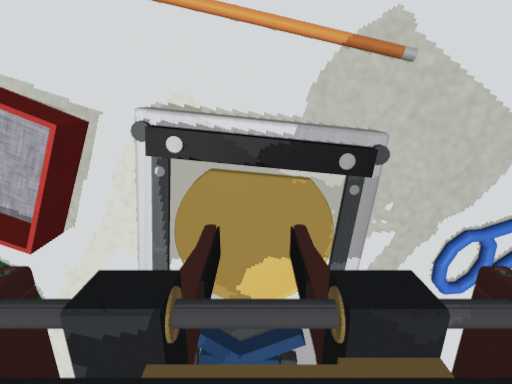

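The disc was carried and the flat is parallel to the bar at 14.3° against 14.0°, with a gap of about 3 mm. I push on until it meets the bar.

Call:
apply_moves([
  [0.1, 0.01, 0.12, 0, 0, 0, 0],
  [0.2, 0.02, 0.13, 0, 0, 0, 0],
  [0.3, 0.03, 0.13, 0, 0, 0, 0],
  [0.36, 0.04, 0.13, 0, 0, 0, 0],
  [0.36, 0.04, 0.13, 0, 0, 0, 0],
])

```text
time_s: 18.95
position: [0.5939, -0.1156, 0.0283]
tcp_rot: [0.985, 0.172, 0.001, 0.001]
ft_force: [-3.1, -0.1, 6.7]
gripper_width: 0.5
```

```bash
python3 - <<'E'
from h import *
info(); c=robot.capture("wrist"); info(); np.savez("wrist11.npz",**c)
flatbar(c)
E
```

```text
t 18.95 pos [ 0.5939 -0.1156  0.0283] F [-3.1 -0.1  6.7] tilt corr(tool rx,ry deg) [ 0.11 -0.09] xyaw 19.8 j6 56.0 w 0.5
t 19.0 pos [ 0.5939 -0.1156  0.0283] F [-3.  -0.5  7.3] tilt corr(tool rx,ry deg) [ 0.11 -0.09] xyaw 19.8 j6 56.0 w 0.5
flat 90 normal yaw 13.98 mid [ 0.6376 -0.1039] res 0.00015
bar 89 normal yaw 14.26 mid [ 0.6403 -0.1212] res 0.00034
gap flat->bar mm at flat ends [np.float32(-1.75), np.float32(-1.9), np.float32(-1.4)]
```

Call:
apply_moves([
  [0.08, 0.01, 0.12, 0, 0, 0, 0],
  [0.16, 0.02, 0.12, 0, 0, 0, 0],
  [0.24, 0.03, 0.12, 0, 0, 0, 0],
  [0.24, 0.03, 0.12, 0, 0, 0, 0],
])

```text
time_s: 19.4
position: [0.5964, -0.1154, 0.0283]
tcp_rot: [0.985, 0.172, 0.001, 0.001]
ft_force: [-3.4, -1.0, 7.9]
gripper_width: 0.501
```

```bash
python3 - <<'E'
from h import *
info(); c=robot.capture("wrist"); info(); np.savez("wrist12.npz",**c);cv2.imwrite("pics/wrist12.png",cv2.resize(c["frame"][110:270,130:390,::-1],None,fx=3,fy=3,interpolation=cv2.INTER_CUBIC))
flatbar(c)
E
```

```text
t 19.4 pos [ 0.5964 -0.1154  0.0283] F [-3.4 -1.   7.9] tilt corr(tool rx,ry deg) [ 0.15 -0.11] xyaw 19.8 j6 56.1 w 0.5
t 19.45 pos [ 0.5964 -0.1154  0.0283] F [-3.6 -0.5  6.9] tilt corr(tool rx,ry deg) [ 0.15 -0.11] xyaw 19.8 j6 56.0 w 0.5
flat 90 normal yaw 14.16 mid [ 0.6377 -0.1046] res 0.00015
bar 106 normal yaw 14.28 mid [ 0.6391 -0.1167] res 0.0004
gap flat->bar mm at flat ends [np.float32(-2.03), np.float32(-2.15), np.float32(-1.62)]
```

View pics/wrist12.png

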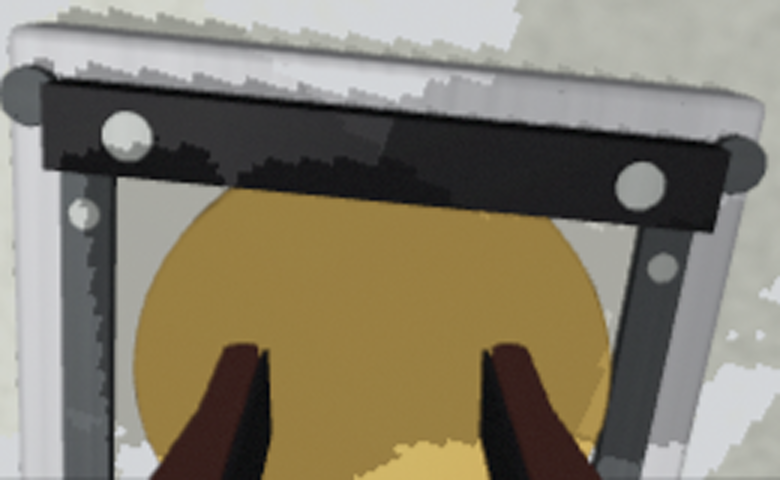

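The flat stopped at the bar while the fingers slid on 2.5 mm, so it is flush. The disc sits about 1 mm to the -y side, so I nudge it back along the bar, keep a slight push, then lift.

Call:
apply_moves([
  [0.05, 0, 0.12, 0, 0, 0, 0],
  [0.08, -0.06, 0.12, 0, 0, 0, 0],
  [0.12, -0.1, 0.12, 0, 0, 0, 0],
  [0.15, -0.1, 0.12, 0, 0, 0, 0],
  [0.15, -0.1, 0.12, 0, 0, 0, 0],
  [0.15, -0.1, 0, 0, 0, 0, 0],
  [0.15, -0.1, -0.3, 0, 0, 0, 0],
  [0.15, -0.1, -2, 0, 0, 0, 0],
  [0.15, -0.1, -5, 0, 0, 0, 0],
  [-4, -0.1, -9, 0, 0, 0, 1],
  [-8, -0.1, -14, 0, 0, 0, 1],
  [-10, -0.1, -18, 0, 0, 0, 1],
  [-10, -0.1, -20, 0, 0, 0, 1],
  [-10, -0.1, -20, 0, 0, 0, 1],
  [-10, -0.1, -20, 0, 0, 0, 1],
])

```text
time_s: 20.95
position: [0.5019, -0.1481, 0.23]
tcp_rot: [0.985, 0.172, 0.003, 0.002]
ft_force: [0.8, -0.0, -1.0]
gripper_width: 0.985
```

```bash
python3 - <<'E'
from h import *
info()
for n in("wrist","scene"):
    c=robot.capture(n);np.savez(n+"13.npz",**c)
    try: disc(c,n)
    except Exception as e: print(e)
    cv2.imwrite(f"pics/{n}13.png",c["frame"][:,:,::-1])
c=dict(np.load("wrist13.npz"))
H=hsv(c)
m=((H[...,0]<6)|(H[...,0]>174))&(H[...,1]>150)&(H[...,2]>60)
for k in blobs(m)[:6]:print("red",k.reshape(-1,2).mean(0).round(),ray(c,cv2.boxPoints(cv2.minAreaRect(k)),.064).round(4).tolist())
E
```

```text
t 20.95 pos [ 0.5019 -0.1481  0.23  ] F [ 0.8 -0.  -1. ] tilt corr(tool rx,ry deg) [ 0.27 -0.27] xyaw 19.8 j6 50.0 w 0.99
wrist disc [ 0.5991 -0.1152] r 0.0479 yaw -147.2 d 0.02093788343665738 100
scene disc [ 0.5996 -0.1138] r 0.0514 yaw 14.1 d 0.03657198002996566 26
red [103.  49.] [[0.5469, 0.1135, 0.064], [0.6215, 0.0948, 0.064], [0.6199, -0.0118, 0.064], [0.542, 0.0006, 0.064]]
red [244. 183.] [[0.481, -0.1257, 0.064], [0.4968, -0.1221, 0.064], [0.5045, -0.1532, 0.064], [0.4887, -0.1573, 0.064]]
```

View pics/wrist13.png

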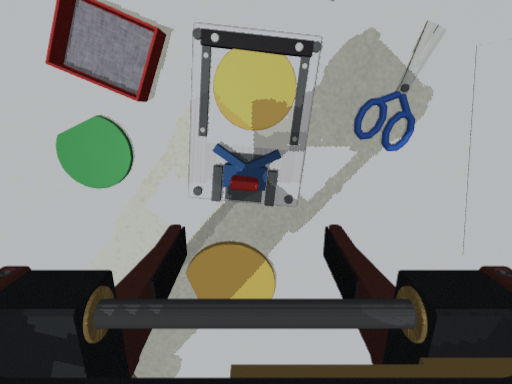

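The flat looks flush in the wrist view, with the bar at row 40 and the disc touching along columns 232–280. Next I move behind the red grip with the fingers shut.

Call:
apply_moves([
  [-2, -0.8, 3, 0.3, -0.3, 3, -1],
  [-3.9, -1.5, 6, 0.3, -0.3, 5.6, -1],
  [-3.9, -1.5, 9, 0.3, -0.3, 5.6, -1],
  [-3.9, -1.5, 12, 0.3, -0.3, 5.6, -1],
  [-3.9, -1.5, 14, 0.3, -0.3, 5.6, -1],
  [-3.9, -1.5, 15, 0.3, -0.3, 5.6, -1],
  [-3.9, -1.5, 15, 0.3, -0.3, 5.6, -1],
  [-3.9, -1.5, 15, 0.3, -0.3, 5.6, -1],
  [-3.9, -1.5, 15, 0.3, -0.3, 5.6, -1],
])

```text
time_s: 21.95
position: [0.4604, -0.1472, 0.0781]
tcp_rot: [0.992, 0.124, -0.002, -0.001]
ft_force: [-0.6, 0.2, -0.4]
gripper_width: 0.225
```

```bash
python3 - <<'E'
from h import *
info([.460,-.147,.046])
c=robot.capture("wrist");cv2.imwrite("pics/wrist14.png",c["frame"][:,:,::-1])
c=robot.capture("scene");cv2.imwrite("pics/scene14.png",cv2.resize(c["frame"][130:330,100:320,::-1],None,fx=3,fy=3))
c=dict(np.load("wrist13.npz"));H=hsv(c)
y=(H[...,0]>8)&(H[...,0]<34)&(H[...,1]>100)&(H[...,2]>40)
F=np.array([(u,25+np.where(y[25:90,u])[0][0]-.5) for u in range(234,278)]);P=ray(c,F,.028)
print(np.degrees(np.arctan2(-(P[-1]-P[0])[0],(P[-1]-P[0])[1])), P[[0,22,-1]].round(4).tolist())
E
```

```text
t 21.95 pos [ 0.4604 -0.1472  0.0781] F [-0.6  0.2 -0.4] tilt corr(tool rx,ry deg) [-0.15  0.19] xyaw 14.3 j6 54.0 w 0.23
 shift tool cm [-0.022 -0.019  3.212]
-167.37508503156656 [[0.633, -0.0775, 0.028], [0.6386, -0.1025, 0.028], [0.644, -0.1266, 0.028]]
```

View pics/wrist14.png

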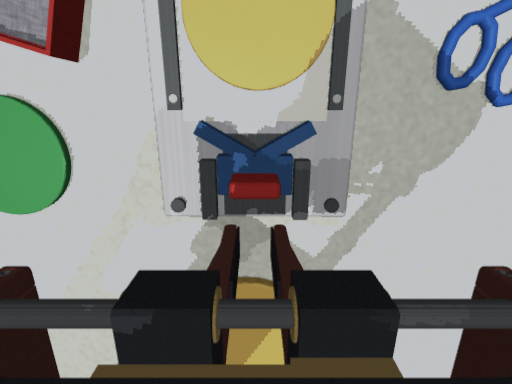

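View pics/scene14.png

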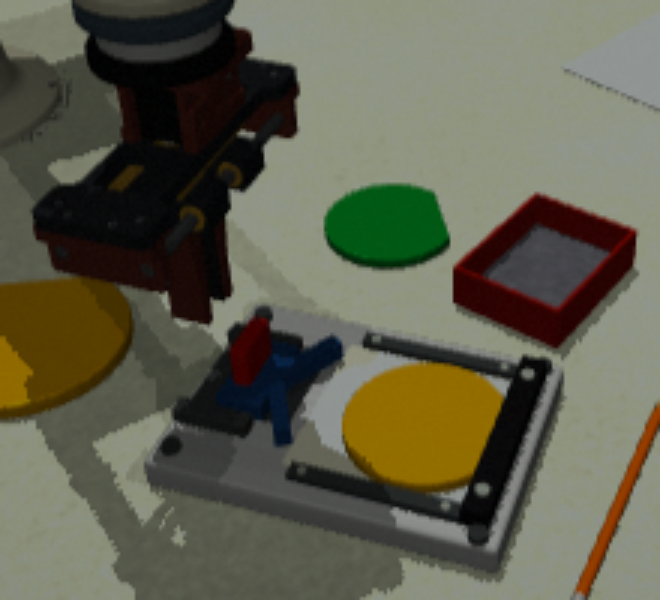

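Call:
apply_moves([
  [0, 0, 0.5, -0.1, 0.2, 0, -1],
  [0, 0, 1.2, -0.1, 0.2, 0, -1],
  [0, 0, 2, -0.1, 0.2, 0, -1],
  [0, 0, 2.7, -0.1, 0.2, 0, -1],
  [0, 0, 3.2, -0.1, 0.2, 0, -1],
  [0, 0, 3.2, -0.1, 0.2, 0, -1],
  [0, 0, 3.2, -0.1, 0.2, 0, -1],
])

```text
time_s: 22.75
position: [0.4602, -0.1471, 0.046]
tcp_rot: [0.992, 0.124, -0.0, -0.001]
ft_force: [0.3, 0.5, 0.8]
gripper_width: 0.007
```

Call:
apply_moves([
  [0.2, 0, 0, 0, 0, 0, -1],
  [0.4, 0, 0, 0, 0, 0, -1],
  [0.6, 0, 0, 0, 0, 0, -1],
  [0.8, 0, 0, 0, 0, 0, -1],
  [0.8, 0, 0, 0, 0, 0, -1],
])

```text
time_s: 23.25
position: [0.4682, -0.1451, 0.046]
tcp_rot: [0.992, 0.124, 0.0, -0.0]
ft_force: [-0.5, -0.4, -0.4]
gripper_width: 0.006
```

```bash
python3 - <<'E'
from h import *
info([.460,-.147,.046])
c=robot.capture("wrist");cv2.imwrite("pics/wrist15.png",c["frame"][:,:,::-1])
c=robot.capture("scene");cv2.imwrite("pics/scene15.png",cv2.resize(c["frame"][130:330,100:320,::-1],None,fx=3,fy=3))
E
```

```text
t 23.25 pos [ 0.4682 -0.1451  0.046 ] F [-0.5 -0.4 -0.4] tilt corr(tool rx,ry deg) [-0.05 -0.01] xyaw 14.3 j6 54.5 w 0.01
 shift tool cm [-0.843 -0.014  0.004]
```

View pics/wrist15.png

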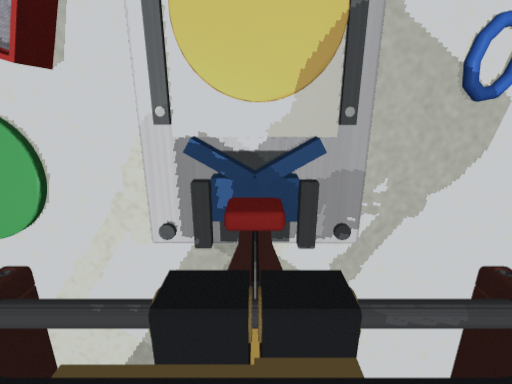

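View pics/scene15.png

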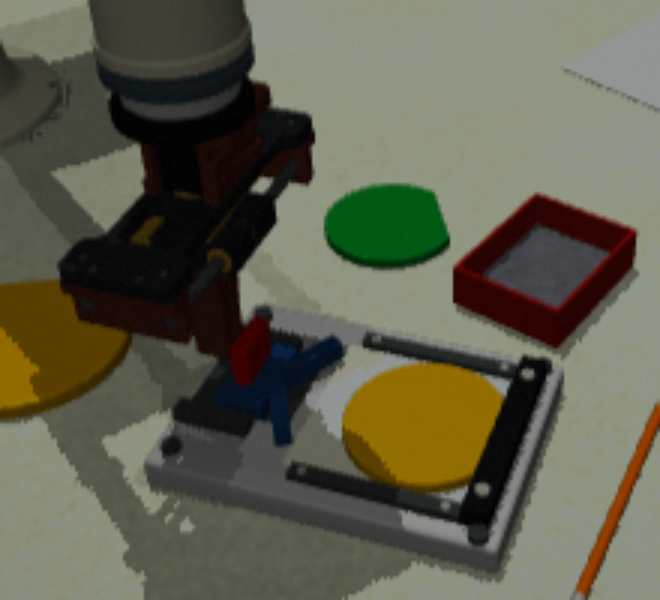

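Call:
apply_moves([
  [0.2, 0, 0, 0, 0, 0, -1],
  [0.4, 0, 0, 0, 0, 0, -1],
  [0.6, 0, 0, 0, 0, 0, -1],
  [0.8, 0, 0, 0, 0, 0, -1],
  [1.0, 0, 0, 0, 0, 0, -1],
  [1.2, 0, 0, 0, 0, 0, -1],
])

```text
time_s: 23.95
position: [0.478, -0.1426, 0.046]
tcp_rot: [0.992, 0.124, -0.002, -0.0]
ft_force: [-8.8, -1.4, 4.7]
gripper_width: 0.007
```

Call:
apply_moves([
  [0.2, 0, 0, 0, 0, 0, -1],
  [0.4, 0, 0, 0, 0, 0, -1],
  [0.6, 0, 0, 0, 0, 0, -1],
  [0.8, 0, 0, 0, 0, 0, -1],
  [1.0, 0, 0, 0, 0, 0, -1],
  [1.2, 0, 0, 0, 0, 0, -1],
])

```text
time_s: 24.55
position: [0.4881, -0.14, 0.0461]
tcp_rot: [0.992, 0.124, -0.004, -0.0]
ft_force: [-8.6, -2.2, 4.8]
gripper_width: 0.009
```

```bash
python3 - <<'E'
from h import *
s,M=info(); print(M.T@s["ft_force"])
c=robot.capture("wrist");cv2.imwrite("pics/wrist16.png",c["frame"][:,:,::-1]);s,M=info(); print(M.T@s["ft_force"])
E
```

```text
t 24.55 pos [ 0.4881 -0.14    0.0461] F [-8.6 -2.2  4.8] tilt corr(tool rx,ry deg) [-0.11  0.48] xyaw 14.2 j6 56.1 w 0.01
[-8.94431815 -0.04451016 -4.76789139]
t 24.6 pos [ 0.4883 -0.14    0.046 ] F [-6.9 -0.6  4.2] tilt corr(tool rx,ry deg) [-0.11  0.47] xyaw 14.2 j6 56.1 w 0.01
[-6.84262994 -1.1512487  -4.16884865]
```

View pics/wrist16.png

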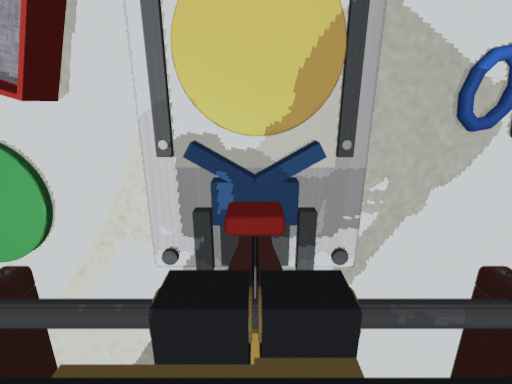

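Call:
apply_moves([
  [0.2, 0, 0, 0, 0.3, 0, -1],
  [0.4, 0, 0, 0, 0.4, 0, -1],
  [0.6, 0, 0, 0, 0.4, 0, -1],
  [0.8, 0, 0, 0, 0.4, 0, -1],
  [1.0, 0, 0, 0, 0.4, 0, -1],
  [1.2, 0, 0, 0, 0.4, 0, -1],
  [1.4, 0, 0, 0, 0.4, 0, -1],
  [1.6, 0, 0, 0, 0.4, 0, -1],
])

```text
time_s: 25.4
position: [0.5022, -0.1364, 0.046]
tcp_rot: [0.992, 0.123, -0.003, -0.001]
ft_force: [-7.1, -0.7, 4.5]
gripper_width: 0.011
```

```bash
python3 - <<'E'
from h import *
s,M=info(); print(M.T@s["ft_force"])
c=robot.capture("wrist");cv2.imwrite("pics/wrist17.png",c["frame"][:,:,::-1]);s,M=info(); print(M.T@s["ft_force"])
E
```

```text
t 25.4 pos [ 0.5022 -0.1364  0.046 ] F [-7.1 -0.7  4.5] tilt corr(tool rx,ry deg) [-0.13  0.31] xyaw 14.2 j6 56.9 w 0.01
[-7.11164453 -1.09799374 -4.4899853 ]
t 25.45 pos [ 0.5025 -0.1364  0.046 ] F [-8.5 -0.2  4.8] tilt corr(tool rx,ry deg) [-0.13  0.29] xyaw 14.2 j6 56.9 w 0.01
[-8.32825388 -1.90895938 -4.76356216]
```

View pics/wrist17.png

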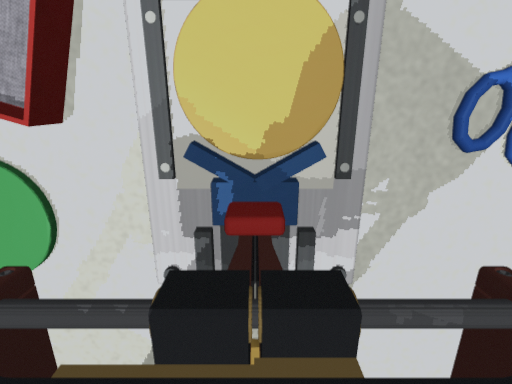

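Call:
apply_moves([
  [0.15, 0, 0, 0, 0.3, 0, -1],
  [0.25, 0, 0, 0, 0.3, 0, -1],
  [0.35, 0, 0, 0, 0.3, 0, -1],
  [0.45, 0, 0, 0, 0.3, 0, -1],
  [0.5, 0, 0, 0, 0.3, 0, -1],
  [0.55, 0, 0, 0, 0.3, 0, -1],
])

```text
time_s: 26.05
position: [0.5052, -0.1356, 0.046]
tcp_rot: [0.992, 0.123, -0.003, -0.001]
ft_force: [-13.4, -1.9, 7.7]
gripper_width: 0.007
```

```bash
python3 - <<'E'
from h import *
s,M=info(); print(M.T@s["ft_force"])
c=robot.capture("wrist");cv2.imwrite("pics/wrist18.png",c["frame"][:,:,::-1]);s,M=info(); print(M.T@s["ft_force"])
E
```

```text
t 26.05 pos [ 0.5052 -0.1356  0.046 ] F [-13.4  -1.9   7.7] tilt corr(tool rx,ry deg) [-0.18  0.37] xyaw 14.1 j6 57.1 w 0.01
[-13.50645297  -1.50409765  -7.5608591 ]
t 26.1 pos [ 0.5052 -0.1357  0.046 ] F [-12.6  -1.2   7.6] tilt corr(tool rx,ry deg) [-0.18  0.37] xyaw 14.1 j6 57.1 w 0.0
[-12.57164524  -1.89782125  -7.5481399 ]
```

View pics/wrist18.png

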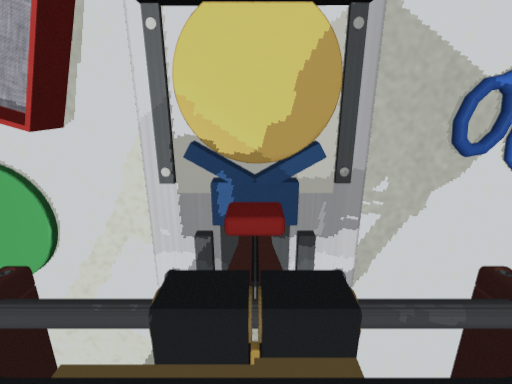

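The push force rose from about 8 N to 13 N, so the jaw has met the disc. I raise it gently to about 17–18 N.

Call:
apply_moves([
  [0.28, 0, 0, 0, 0, 0, -1],
  [0.3, 0, 0, 0, 0, 0, -1],
  [0.32, 0, 0, 0, 0, 0, -1],
  [0.32, 0, 0, 0, 0, 0, -1],
  [0.32, 0, 0, 0, 0, 0, -1],
])

```text
time_s: 26.6
position: [0.5052, -0.1356, 0.0461]
tcp_rot: [0.992, 0.123, -0.007, -0.001]
ft_force: [-15.3, -1.8, 8.8]
gripper_width: 0.004
```

```bash
python3 - <<'E'
from h import *
for i in range(4):
    s,M=info(); print(M.T@s["ft_force"]); c=robot.capture("wrist")
cv2.imwrite("pics/wrist19.png",c["frame"][:,:,::-1])
E
```

```text
t 26.6 pos [ 0.5052 -0.1356  0.0461] F [-15.3  -1.8   8.8] tilt corr(tool rx,ry deg) [-0.23  0.8 ] xyaw 14.1 j6 57.3 w 0.0
[-15.39822947  -2.05008504  -8.59428525]
t 26.65 pos [ 0.5052 -0.1356  0.0461] F [-14.6  -1.3   7.9] tilt corr(tool rx,ry deg) [-0.23  0.8 ] xyaw 14.1 j6 57.3 w 0.0
[-14.53267136  -2.33869204  -7.64704335]
t 26.7 pos [ 0.5052 -0.1356  0.0461] F [-13.8  -1.4   8.3] tilt corr(tool rx,ry deg) [-0.23  0.8 ] xyaw 14.1 j6 57.3 w 0.0
[-13.82489062  -2.07417776  -8.08575906]
t 26.75 pos [ 0.5052 -0.1356  0.0461] F [-14.9  -1.4   9.4] tilt corr(tool rx,ry deg) [-0.23  0.8 ] xyaw 14.1 j6 57.3 w 0.0
[-14.90669591  -2.28459774  -9.193238  ]
```

Call:
apply_moves([
  [0.34, 0, 0, 0, 0, 0, -1],
  [0.37, 0, 0, 0, 0, 0, -1],
  [0.4, 0, 0, 0, 0, 0, -1],
  [0.4, 0, 0, 0, 0, 0, -1],
  [0.4, 0, 0, 0, 0, 0, -1],
])

```text
time_s: 27.3
position: [0.5052, -0.1356, 0.0462]
tcp_rot: [0.992, 0.122, -0.012, -0.001]
ft_force: [-18.1, -2.8, 10.1]
gripper_width: 0.005
```

```bash
python3 - <<'E'
from h import *
for i in range(4):
    s,M=info(); print(s["ft_force"]@[.9694,.2453,0]); c=robot.capture("wrist")
cv2.imwrite("pics/wrist19.png",c["frame"][:,:,::-1])
E
```

```text
t 27.3 pos [ 0.5052 -0.1356  0.0462] F [-18.1  -2.8  10.1] tilt corr(tool rx,ry deg) [-0.3   1.34] xyaw 14.0 j6 57.6 w 0.0
-18.269644529131295
t 27.35 pos [ 0.5052 -0.1356  0.0462] F [-17.7  -1.7  10.1] tilt corr(tool rx,ry deg) [-0.29  1.34] xyaw 14.0 j6 57.6 w 0.0
-17.549149595003485
t 27.4 pos [ 0.5052 -0.1356  0.0462] F [-18.3  -3.1  10.7] tilt corr(tool rx,ry deg) [-0.29  1.34] xyaw 14.0 j6 57.6 w 0.0
-18.479421449355556
t 27.45 pos [ 0.5052 -0.1356  0.0461] F [-17.7  -1.7  10.7] tilt corr(tool rx,ry deg) [-0.3   1.35] xyaw 14.0 j6 57.6 w 0.01
-17.56145276319764
```

View pics/wrist19.png

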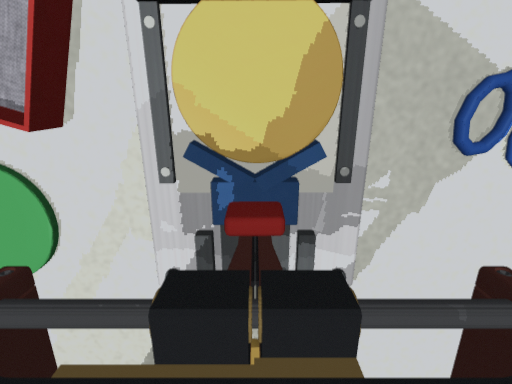

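The push is steady at about 18 N, roughly 9.5 N above sliding, and nothing is moving. I back off slowly, then lift clear.

Call:
apply_moves([
  [0.2, 0, 0, 0, 0, 0, -1],
  [0, 0, 0, 0, 0.5, 0, -1],
  [-0.2, 0, 0, 0, 1, 0, -1],
  [-0.5, 0, 0, 0, 1.3, 0, -1],
  [-1, 0, 0, 0, 1.3, 0, -1],
  [-2, 0, 0, 0, 1.3, 0, -1],
  [-2.5, 0, -1, 0, 1.3, 0, -1],
  [-3, 0, -4, 0, 1.3, 0, -1],
  [-3, 0, -8, 0, 1.3, 0, -1],
  [-2, 0, -12, 0, 1.3, 0, -1],
  [0, 0, -15, 0, 1.3, 0, -1],
  [1, 0, -16, 0, 1.3, 0, -1],
  [1, 0, -16, 0, 1.3, 0, -1],
  [1, 0, -16, 0, 1.3, 0, -1],
])

```text
time_s: 28.9
position: [0.5182, -0.1331, 0.2057]
tcp_rot: [0.993, 0.122, -0.001, -0.003]
ft_force: [-0.1, -1.1, 0.1]
gripper_width: 0.005
```

```bash
python3 - <<'E'
from h import *
info()
for n in("wrist","scene"):
    c=robot.capture(n);np.savez(n+"20.npz",**c)
    try: disc(c,n)
    except Exception as e: print(e)
    cv2.imwrite(f"pics/{n}20.png",c["frame"][:,:,::-1])
f=dict(np.load("scene20.npz"))["frame"];cv2.imwrite("pics/scene20c.png",cv2.resize(f[210:330,130:310,::-1],None,fx=4,fy=4,interpolation=cv2.INTER_CUBIC))
E
```

```text
t 28.9 pos [ 0.5182 -0.1331  0.2057] F [-0.1 -1.1  0.1] tilt corr(tool rx,ry deg) [-0.3   0.07] xyaw 14.0 j6 57.8 w 0.0
wrist disc [ 0.5997 -0.1144] r 0.0483 yaw -156.9 d 0.0005280451010073789 115
scene disc [ 0.5995 -0.1132] r 0.0517 yaw 13.8 d 0.036555879414133685 29
```

View pics/wrist20.png

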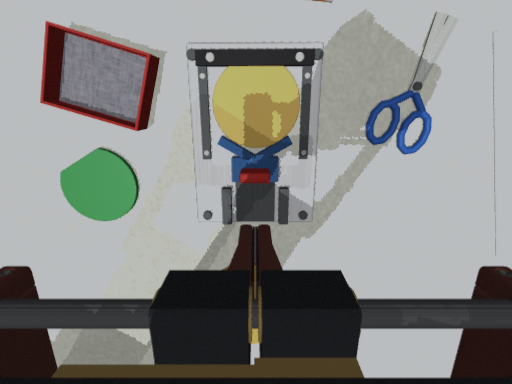

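View pics/scene20c.png

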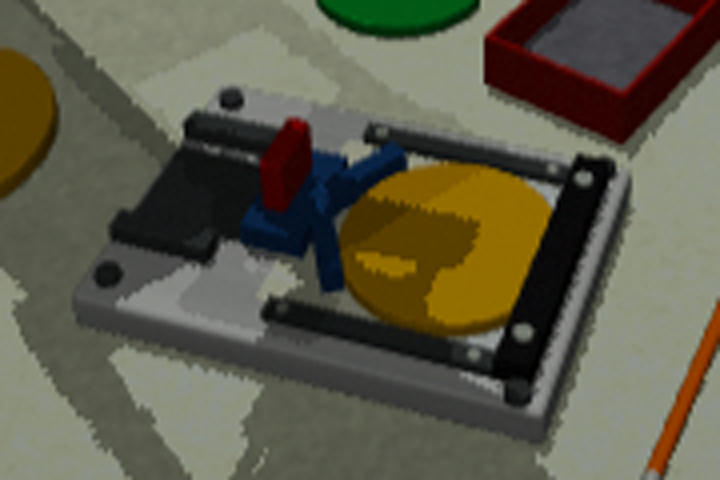

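```bash
python3 - <<'E'
from h import *
c=dict(np.load("wrist20.npz"));f=c["frame"]
cv2.imwrite("pics/wrist20c.png",cv2.resize(f[40:190,190:330,::-1],None,fx=5,fy=4*1.0,interpolation=cv2.INTER_CUBIC)[:600])
H=hsv(c)
y=(H[...,0]>8)&(H[...,0]<34)&(H[...,1]>100)&(H[...,2]>40)
F=np.array([(u,45+np.where(y[45:90,u])[0][0]-.5) for u in range(234,280)]);print(F[::5,1])
d=H[...,2]<55
B=np.array([(u,np.where(d[45:75,u])[0].max()+45.5) for u in range(232,284)]);print(B[::5,1])
E
```

```text
[65.5 65.5 65.5 64.5 64.5 64.5 64.5 64.5 64.5 64.5]
[65.5 65.5 65.5 65.5 64.5 64.5 64.5 64.5 64.5 64.5 64.5]
```

View pics/wrist20c.png

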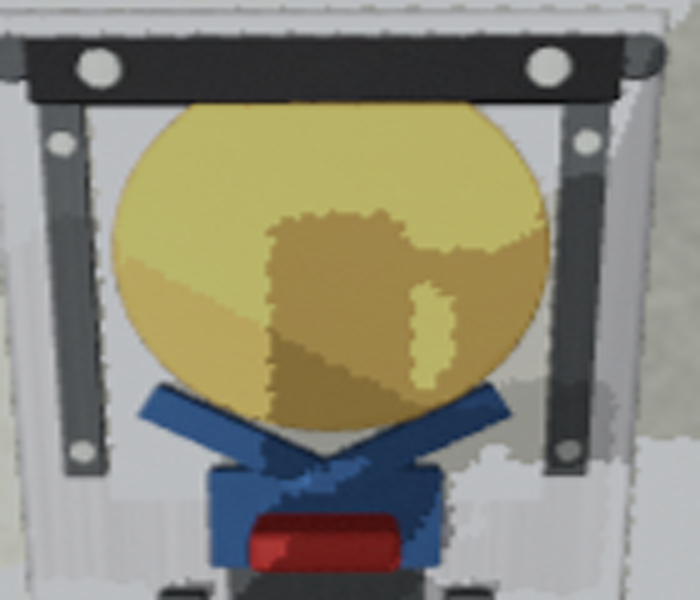

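```bash
python3 - <<'E'
from h import *
info(); print(robot.close_job())
E
```

```text
t 29.0 pos [ 0.5178 -0.1331  0.2047] F [-1.   0.7 -1.1] tilt corr(tool rx,ry deg) [-0.36  0.15] xyaw 14.0 j6 57.8 w 0.0
the job is handed in; nothing more can be done
None
```

I turned the disc about half a turn, slid it flush against the black bar and nipped it there with the blue jaw. The job is handed in at 29 s, with the arm clear of everything; no verdict came back.

- **Turning:** The first attempt slipped, carrying the disc only about 40° of a 95° turn. I lifted, widened the fingers and pressed again, and it turned with the fingers the rest of the way. The push towards the bar ended when the flat stopped and the fingers slid on. The highest downward press I read was about 9 N.
- **Nip:** The jaw slid at about 8–9 N. I held the push at about 18 N, so roughly 9–10 N went into the disc, then backed off.
- **Final view:** The flat and the bar edge coincide within a pixel. The disc yaw is 13.8° against 14.2° for the vice, and the disc sits in the V.
- **Not touched:** I never went near the gift box, pencil or scissors. In the last picture the box and scissors look undisturbed.

Three things were not confirmed or disagreed:
- I could not measure the squeeze left after letting go.
- I estimate the jaw stopped at about 32–33 mm of travel rather than the stated 36 mm. That could be camera error, plus the disc sitting 1–2 mm off centre and touching one arm of the V first.
- A check just after sliding the disc home gave the flat 1–2° off the bar. That measurement was only good to about a pixel (about 1.3 mm), and the earlier and later checks agreed with the bar within 0.5°.

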